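# Tip the little cakes into the tin, close it, and lift off the outer lid alone

## Robot

A 6-joint arm with a two-finger parallel gripper is mounted at the origin on the work surface. World frame = base frame: x ahead of the robot, y to its left, z up, the work surface at z = 0. Lengths are in m, angles in degrees, forces in N, time in s.
With the tool pointing down it reaches from about 0.3 to 0.875 m from the base axis. Payload 6.4 kg.
Tool frame: the origin (TCP) lies at the very end of the fingers, on their centre line; the grasp point (between the pads) lies 19 mm behind it (bot.grip_point_offset is the distance from the TCP to the grasp point, in m); z points along the fingers, y is the line along which they close (so a half turn about z gives the same grasp; the last joint's range is limited). The gripper opens to 85 mm and grips with 20 to 120 N. Pads are 22 mm wide; open, the fingers measure 114 mm over their backs; the gripper's body (76 mm by 85 mm) begins 54 mm behind the grasp point. The pads swing forward as they close: fully open they stand 13 mm farther back than shut.
Start: joints at [65.071, 10.359, 92.074, -0, 77.567, -11.82], TCP at [0.13, 0.56, 0.192] pointing down, gripper open.
Joint ranges: [-171.53, 171.53], [-51.25, 118.39], [17.06, 147.69], [-65.23, 245.23], [0, 150.52], [-178.68, 178.68]. Speed limits (degrees/s): [147.25, 147.25, 172.46, 180, 180, 180].

## Interface

Orientations are given as [roll, pitch, yaw] about the fixed x, y, z axes, in that order (R = Rz(yaw) Ry(pitch) Rx(roll)).
In Python, from plant import bot, optics gives the robot as it stands.
- The arm moves only by the tool move_arm, never from a script. Its argument "commands" is a list of rows, each a list of 7 numbers: the finger opening in cm, from 0 to 8.54, then the shift along the tool's x, y, z in cm, then the turn, a rotation vector about the tool's x, y, z in degrees. A call has 1 to 12 rows; each row is the pose to reach, as a shift and turn from the pose commanded when the call began, along the tool's axes at that moment; what a row does not reach only later rows make up. A row lasts 1/12 s, in which the tool goes at most 41.7 mm and 7.16 degrees, less where a joint would pass 70% of its speed; a pose out of reach is approached as far as the arm can. A call with a gripper value outside its range is refused whole. The fingers move at their own pace and stop on an object; "newtons" is the grip in N (left out, the last holds). Time passes only in rows, so rows that repeat a pose let the fingers close. It gives the time, the measured TCP pose, the force, the opening and the grip force at its end, in the units of the state.
- bot.get_obs(): the state, without advancing time (a new reading comes with each control period).
- optics.read_camera(name): name is "side" or "top" or "wrist"; returns (picture, depth): 400x640x3 uint8, red, green, blue; 400x640 float32, m along the optical axis (not along the pixel's ray), 0 where there is no reading.
- optics.camera_params(name): a dict with "fx", "fy", "cx", "cy" (pixels), "xyz" and "attitude" of the camera in the world. Camera axes: x right, y up, looking along -z (the intrinsics and any distortion apply to the point x, -y, -z); pixel columns grow to the right and rows downward; lengths in m; the calibration is good to about 2 mm. A picture is of the moment at which its call begins: read the wrist's pose just before it. camera_params takes no time and is no camera call; for the wrist camera it gives the pose at the moment of the call.
- bot.finish_job(): hands the job in; it is judged then, once.
The state is a dict: "time": time; "qpos": joint angles; "qvel": joint speeds; "tau": joint torques, N m; "eef_pos": TCP position; "orientation": TCP orientation; "contact_force": force on the tool from outside, world axes, zero at the start; "moment": the same for the moment, N m; "finger_gap": finger opening in m; "grip_force": force on a finger pad.
Only numpy, scipy, OpenCV 4.12 (cv2) and the standard library are available. Lean on these libraries where they do the work, as an engineer would, in place of code of your own. Each camera call takes 0.05 s, during which the arm holds its last target. There are 200 camera calls.

## Task

Pick up the small tray by its upright tab and tip it over the open storage tin so that all four little cakes slide in without being touched, then set the empty tray back down flat on the counter. Pick up the two nested lids together by the tall post of the inner lid, lower them gently onto the tin until the inner lid sits fully home, and let go; then grip the outer lid by its collar and lift it straight off alone, leaving the inner lid seated and undisturbed. Finish while still holding the outer lid level in the gripper, a good hand's breadth (about 8 cm) above where it sat and touching nothing else, ready for wiping; leave the ramekin, sign and tartlet alone.

Things in the scene. Friction and masses are not known exactly. Their poses are not given: they have to be found in the camera images.
- tin: open round steel storage tin, standing loose on the counter (0.8 kg): outside diameter 120 mm, inside diameter 114 mm, 85 mm high, floor 4 mm thick; origin at the centre of its underside, z up
- riser: low clear acrylic riser, fixed, 170 x 170 mm, top 30 mm above its origin (centre of its underside, on the counter); the nested lids wait on it
- inner_lid: round steel inner lid, 0.16 kg. Upwards from its origin (centre of its underside): plug tapering from 92 mm diameter at 0 to 104 mm at 10 mm; 124 mm flange from 10 to 14 mm; central dark wooden post, 22 mm diameter, from 14 to 75 mm. Seated, the plug is in the tin's mouth, the flange on the rim, the origin 75 mm above the tin's
- outer_lid: round steel outer lid, 0.16 kg, loose on the inner lid, which carries it along. Origin: centre of its plate's underside, 14 mm above the inner lid's when nested. Plate 138 mm diameter, 4 mm thick, 36 mm hole for the post; skirt down to -12 mm (132 mm inside); collar round the hole, 46 mm outside, 36 inside, top at +29 mm; post ends 32 mm above that
- tray: small aluminium tray, 84 mm (its x) x 110 mm (its y), about 0.15 kg, origin at the centre of its underside, floor 4 mm thick. Low walls 16 mm high along both x sides, a back wall at the +y end; the -y end is open: the pouring lip. The cakes start sliding at about 20 degrees of tilt and leave surely at 40
- tray_tab (a point): grip point on the tray's upright tab: at tray (0, 51, 50) mm. The tab stands on the middle of the back wall, 44 mm wide (x), 8 mm thick (y), its top 62 mm above the tray's underside; pinch it across y
- tray_lip (a point): middle of the pouring lip's lower edge: at tray (0, -55, 0) mm
- cake1: golden-brown rectangular little cake, 24 (its x) x 36 (its y) x 16 mm high, 25 g, rigid; origin at the centre of its underside; one of four standing on the tray
- cake2: golden-brown rectangular little cake, 24 (its x) x 36 (its y) x 16 mm high, 25 g, rigid; origin at the centre of its underside; one of four standing on the tray
- cake3: golden-brown rectangular little cake, 24 (its x) x 36 (its y) x 16 mm high, 25 g, rigid; origin at the centre of its underside; one of four standing on the tray
- cake4: golden-brown rectangular little cake, 24 (its x) x 36 (its y) x 16 mm high, 25 g, rigid; origin at the centre of its underside; one of four standing on the tray
- ramekin: bystander: white round ramekin, 72 mm diameter, 42 mm high, origin at the centre of its underside
- sign: bystander: small dark wooden sign stand with a blank brass plate, 30 x 85 mm, 58 mm high, origin at its underside
- tartlet: bystander: round tartlet, 60 mm diameter, 26 mm high, origin at the centre of its underside
There are look-alikes about, which are no part of the job. Leave any pink or red look-alike of the cake4 alone.

How it is judged (in metres and radians):
On the way, in this order (a step that is already met when the one before it is completed fails the run):
1. all four cakes lie in the tin, and the tray is set down flat on the counter and let go (horizontal distance between each of cake1, cake2, cake3, cake4 and tin below 0.058 m and z of cake1 in the frame of tin between -0.005 and 0.075 m and z of cake2 in the frame of tin between -0.005 and 0.075 m and z of cake3 in the frame of tin between -0.005 and 0.075 m and z of cake4 in the frame of tin between -0.005 and 0.075 m and height (world z) of tray below 0.006 m and angle between tray's own z axis and vertical below 0.06 rad and contact force between the fingers and tray below 0.2 N and linear speed of tray below 0.02 m/s), for 0.2 s.
2. both lids, nested, sit on the tin with the inner lid fully home, and the post is let go (horizontal distance between inner_lid and tin below 0.008 m and z of inner_lid in the frame of tin between 0.0725 and 0.0775 m and angle between inner_lid's own z axis and vertical below 0.06 rad and z of outer_lid in the frame of inner_lid between 0.011 and 0.0175 m and horizontal distance between outer_lid and inner_lid below 0.01 m and contact force between the fingers and inner_lid below 0.2 N), for 0.2 s.
At the end, for the whole second after the job is handed in: Outer lid gripped, still, level within 0.25 rad, at least 65 mm above where it sat, clear of inner lid and tin; inner lid untouched, home on the upright tin (8 mm of centre, 2.5 mm of height, 0.06 rad of level); four cakes in the tin; tray flat and released on the counter (all of step 1 and horizontal distance between inner_lid and tin below 0.008 m and z of inner_lid in the frame of tin between 0.0725 and 0.0775 m and angle between inner_lid's own z axis and vertical below 0.06 rad and contact force between the fingers and inner_lid below 0.2 N and contact force between outer_lid and inner_lid below 0.1 N and contact force between outer_lid and tin below 0.1 N and z of outer_lid in the frame of tin above 0.154 m and angle between outer_lid's own z axis and vertical below 0.25 rad and contact force between the fingers and outer_lid above 1 N and linear speed of outer_lid below 0.03 m/s and angle between tin's own z axis and vertical below 0.05 rad and height (world z) of tin below 0.005 m); the arm keeps its last pose, push and grip.
It fails at once if the lids come apart anywhere but with the inner lid fully home on the tin ((z of outer_lid in the frame of inner_lid above 0.024 m or horizontal distance between outer_lid and inner_lid above 0.03 m) and not (horizontal distance between inner_lid and tin below 0.008 m and z of inner_lid in the frame of tin between 0.0725 and 0.0775 m and angle between inner_lid's own z axis and vertical below 0.06 rad)).
It fails at once if the inner lid is dropped onto the tin instead of lowered gently (horizontal distance between inner_lid and tin below 0.03 m and z of inner_lid in the frame of tin below 0.1 m and linear speed of inner_lid above 0.35 m/s).
It fails at once if a cake is touched by the fingers (contact force between the fingers and cake1 above 0.3 N or contact force between the fingers and cake2 above 0.3 N or contact force between the fingers and cake3 above 0.3 N or contact force between the fingers and cake4 above 0.3 N).
It fails at once if the tin is tipped (angle between tin's own z axis and vertical above 0.2 rad).
It fails at once if the ramekin, sign or tartlet is disturbed (distance of any of ramekin, sign, tartlet from where it was at the start of the episode above 0.02 m).
It also fails if it takes over 72 s, if anything falls off the work surface, if the arm or the gripper's body presses on something with over 40 N, if the wrist force passes 120 N, or if a joint passes its speed limit or range.

## Working session

There is one attempt and no reset: what is moved stays moved. The work goes in short steps, Python scripts to look and compute and a tool call to move; the robot and the scene stay as the last step left them, time stands still between calls to the robot, and variables do not carry over. Pictures are saved under pics/ and viewed, at most 10 in all, crops included, and the job is handed in when it is done.

Besides the shell and the picture viewer there is one more tool, called as name(argument=value, ...) on one line, values as JSON. move_arm: Moves the arm, as the interface text tells. Its arguments: {"type":"object","properties":{"commands":{"type":"array","items":{"type":"array","items":{"type":"number"}}},"newtons":{"type":"number"}},"required":["commands"]}

```bash
ls; mkdir -p pics; python3 - <<'E'
from plant import bot, optics
import cv2,numpy as np
for n in ("side","top"):
    p,d=optics.read_camera(n); cv2.imwrite(f"pics/{n}0.png",p[:,:,::-1]); np.savez(f"{n}0.npz",p=p,d=d)
    print(n,optics.camera_params(n),(d>0).mean())
print(optics.camera_params("wrist"));print(bot.get_obs(),bot.grip_point_offset)
E
```

```text
pics
side {'fx': 433.6359409465518, 'fy': 433.6359409465518, 'cx': 314.1944322231446, 'cy': 201.91286812301385, 'xyz': array([0.128772  , 0.47026141, 0.75932866]), 'attitude': array([  42.80638446,   -1.04045173, -134.28798898])} 0.99605078125
top {'fx': 467.25054175224517, 'fy': 467.25054175224517, 'cx': 318.2991557126464, 'cy': 195.07329773073275, 'xyz': array([0.48441195, 0.01510364, 1.25685364]), 'attitude': array([  5.24006772,   0.36961419, -89.66953853])} 0.99619140625
{'fx': 328.5181142404045, 'fy': 328.5181142404045, 'cx': 317.53800473863936, 'cy': 201.3227363005856, 'xyz': array([0.06315817, 0.57539284, 0.37340525]), 'attitude': array([-15.89736455,   0.12923945,  76.85476317])}
{'time': 0.1, 'qpos': array([ 6.50699376e+01,  1.03967537e+01,  9.21245811e+01,  8.76785395e-04,
        7.75675373e+01, -1.18191107e+01]), 'qvel': array([-0.07529925, -0.04444599, -0.04343912, -0.03227983,  0.06904735,
        0.00568323]), 'tau': array([ 3.03821726e-04, -4.45873010e+01, -3.52241492e+01, -7.19784612e-05,
        4.06432329e-03, -1.16053957e-05]), 'eef_pos': array([0.1301665 , 0.55951788, 0.19169431]), 'orientation': array([-1.79913187e+02, -1.90407969e-02,  1.66888845e+02]), 'contact_force': array([-0.50052433, -0.35803927,  0.45045766]), 'moment': array([-0.0283945 , -0.01460988, -0.00404999]), 'grip_force': 0.0, 'finger_gap': 0.08550609060255022} 0.0187
```

View pics/top0.png

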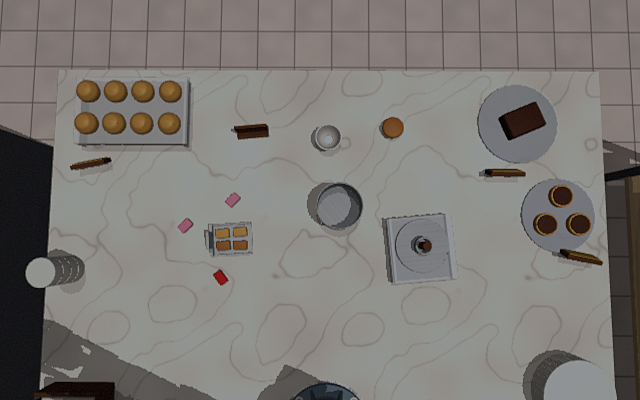

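View pics/side0.png

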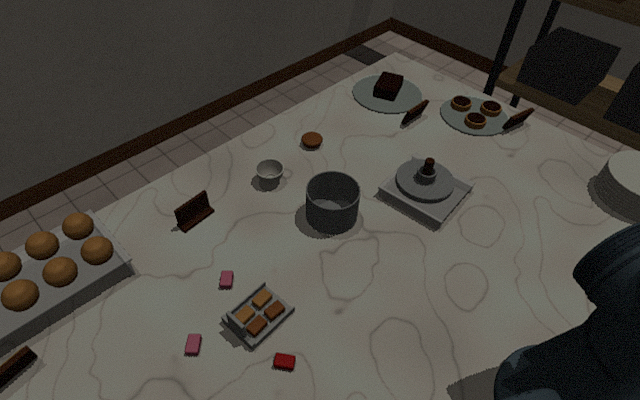

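The top view shows the tin (337,206), the tray with its four cakes (231,239) and tab at its left end (208,240), and the nested lids on the riser (420,247). Lookalikes for the cakes are pink (233,200), pink (185,225) and red (220,277), all off the tray. The bun tray (133,110) isn't the tray I want. The chosen tray is the one holding the 4 golden cakes.

```bash
cat > h.py <<'E'
import numpy as np,cv2
from scipy.spatial.transform import Rotation as R
from plant import bot,optics
def cloud(d,c):
    v,u=np.mgrid[:400,:640]
    P=np.stack([(u-c["cx"])/c["fx"]*d,-(v-c["cy"])/c["fy"]*d,-d],-1)
    W=P@R.from_euler("xyz",c["attitude"],degrees=True).as_matrix().T+c["xyz"]
    W[d==0]=np.nan
    return W
def circ(P):
    P=P[:,:2];A=np.c_[2*P,np.ones(len(P))]
    for _ in range(4):
        x=np.linalg.lstsq(A,(P**2).sum(1),rcond=None)[0];r=np.sqrt(x[2]+x[0]**2+x[1]**2)
        e=abs(np.hypot(*(P-x[:2]).T)-r);k=e<max(.004,np.median(e)*2);P,A=P[k],A[k]
    return x[:2],r,len(P)
E
python3 - <<'E'
from h import *
for n in("top","side"):
    z=np.load(f"{n}0.npz");W=cloud(z["d"],optics.camera_params(n));p=z["p"].astype(int);X,Y,Z=W[...,0],W[...,1],W[...,2]
    print(n,"table z",np.nanmedian(Z))
    def box(x0,x1,y0,y1,a,b): return (X>x0)&(X<x1)&(Y>y0)&(Y<y1)&(Z>a)&(Z<b)
    if n=="top": print("tray px",W[239,231],"tab",W[240,208],"tin",W[206,337],"lid",W[247,420],W[238,405])
    m=box(.3,.65,-.15,.1,.07,.1); Q=W[m]; print("tin rim",circ(Q),len(Q),np.nanmedian(Q[:,2]))
    m=box(.25,.55,-.4,-.1,.085,.125); print("post",np.median(W[m],0),m.sum(),W[m].min(0),W[m].max(0))
    m=box(.25,.55,-.4,-.1,.045,.06); 
    print("plate",circ(W[m]), m.sum())
    m=box(.25,.6,.1,.45,.008,.09)
    g=m&(p[...,0]-p[...,2]>40)
    k,l,s,c=cv2.connectedComponentsWithStats(g.astype(np.uint8))
    for i in range(1,k):
        if s[i,4]>20: print("cake",c[i],s[i,4],np.median(W[l==i],0),p[l==i].mean(0))
    t=m&~g;t&=(Z>.03);print("tab",np.median(W[t],0),t.sum(),W[t].min(0),W[t].max(0))
    t=m&~g&(p.max(-1)-p.min(-1)<40)&(Z>.01)
    print("tray rect",cv2.minAreaRect((W[t][:,:2]*1000).astype(np.float32)))
    for nm,b in dict(ram=(.45,.75,-.05,.1),sign=(.45,.75,.1,.35),tart=(.45,.75,-.25,-.09)).items():
        m=box(*b,.012,.08);print(nm,W[m].min(0),W[m].max(0))
E
```

```text
top table z -2.5780645421358273e-05
tray px [0.4801545  0.25685838 0.00217167] tab [0.47749182 0.30349164 0.06401791] tin [ 0.57003542 -0.02654671  0.00427292] lid [ 0.46310198 -0.23335142  0.0722103 ] [ 0.48546259 -0.19993145  0.04954944]
tin rim (array([ 0.56529011, -0.02984696]), np.float64(0.058035451015567036), 224) 224 0.08474317475287152
post [ 0.46622402 -0.24090633  0.10509902] 75 [ 0.45616828 -0.25426808  0.0852439 ] [ 0.47598859 -0.23313887  0.1099954 ]
plate (array([ 0.46599997, -0.24341442]), np.float64(0.05597783046665773), 1306) 1865
cake [239.45689655 231.48275862] 116 [0.50008711 0.23111007 0.02028702] [135.10344828 100.23275862  53.3362069 ]
cake [221.90178571 233.00892857] 112 [0.49586727 0.27764835 0.02062355] [135.54464286  99.99107143  51.91964286]
cake [223.08490566 245.12264151] 106 [0.46433431 0.27348353 0.0204839 ] [110.50943396  68.6509434   33.30188679]
cake [239.97115385 244.55769231] 104 [0.46473348 0.22912904 0.02113928] [111.46153846  69.35576923  33.59615385]
cake [220.15966387 277.44537815] 119 [0.37859258 0.28034085 0.0168426 ] [125.4789916   21.109
[... 1131 characters left out ...]
8 68.26666667 36.47222222]
cake [256.19095477 324.11557789] 199 [0.46347061 0.27406134 0.02085649] [74.66331658 44.50753769 22.61306533]
cake [284.08627451 360.30980392] 255 [0.37857674 0.28104858 0.01668984] [88.02352941 16.27843137 15.2745098 ]
tab [0.4742729  0.30766703 0.05781982] 232 [0.45579012 0.29975158 0.03045234] [0.49972446 0.31070702 0.06568123]
tray rect ((491.4909973144531, 268.25439453125), (199.0135040283203, 178.6968536376953), 37.80474090576172)
ram [ 0.50582857 -0.04987708  0.01204898] [0.74952358 0.03112674 0.07985892]
sign [0.45002796 0.20301109 0.01202767] [0.60610875 0.31173188 0.06568123]
tart [ 0.45006647 -0.24979469  0.01212397] [ 0.57702197 -0.09031115  0.0799064 ]
```

```bash
cat >> h.py <<'E'
def go(pos,rpy,o=None):
    "row (cm, deg) from the measured pose to TCP pos / rpy"
    o=o or bot.get_obs();r0=R.from_euler("xyz",o["orientation"],degrees=True);r1=R.from_euler("xyz",rpy,degrees=True)
    return np.round(np.r_[r0.inv().apply(np.array(pos)-o["eef_pos"])*100,(r0.inv()*r1).as_rotvec(degrees=True)],2)
E
python3 - <<'E'
from h import *
print([a for a in dir(bot) if a[0]!="_"])
print(go([.4775,.3055,.16],[180,0,183.8]))
E
```

```text
['IKError', 'finish_job', 'get_obs', 'grip_point_offset']
[-3.959e+01 -1.686e+01  3.180e+00 -8.000e-02 -3.000e-02 -1.691e+01]
```

move_arm(commands=[[8.5, -3.3, -1.4, 0.3, 0, 0, -1.4], [8.5, -6.6, -2.8, 0.5, 0, 0, -2.8], [8.5, -9.9, -4.2, 0.8, 0, 0, -4.2], [8.5, -13.2, -5.6, 1.1, 0, 0, -5.6], [8.5, -16.5, -7, 1.3, 0, 0, -7], [8.5, -19.8, -8.4, 1.6, 0, 0, -8.5], [8.5, -23.1, -9.8, 1.9, 0, 0, -9.9], [8.5, -26.4, -11.2, 2.1, 0, 0, -11.3], [8.5, -29.7, -12.6, 2.4, 0, 0, -12.7], [8.5, -33, -14, 2.7, 0, 0, -14.1], [8.5, -36.3, -15.4, 2.9, 0, 0, -15.5], [8.5, -39.6, -16.9, 3.2, 0, 0, -16.9]])

```text
time: 1.1
eef_pos: [0.4788, 0.3043, 0.1601]
orientation: [-180.0, -0.0, -176.1]
contact_force: [-0.3, 0.5, 0.8]
finger_gap: 0.0846
grip_force: 0.0
```

move_arm(commands=[[8.5, 0, 0, 0, 0, 0, 0], [8.5, 0, 0, 0, 0, 0, 0], [8.5, 0, 0, 0, 0, 0, 0]])

```text
time: 1.35
eef_pos: [0.4771, 0.3056, 0.1599]
orientation: [180.0, -0.1, -176.3]
contact_force: [0.0, -0.2, 0.1]
finger_gap: 0.0848
grip_force: 0.0
```

```bash
python3 - <<'E'
from h import *
o=bot.get_obs();print(o["time"],o["qpos"].round(1),o["eef_pos"],o["orientation"],o["contact_force"])
c=optics.camera_params("wrist");p,d=optics.read_camera("wrist");np.savez("w1.npz",p=p,d=d);cv2.imwrite("pics/w1.png",p[:,:,::-1])
W=cloud(d,c);X,Y,Z=W[...,0],W[...,1],W[...,2];p=p.astype(int)
t=(Z>.045)&(Z<.075)&(X>.42)&(X<.54)&(Y>.27)&(Y<.34)
print("tab",W[t].min(0),W[t].max(0),np.median(W[t],0),t.sum(),cv2.minAreaRect((W[t][:,:2]*1000).astype(np.float32)))
g=(Z>.01)&(Z<.03)&(p[...,0]-p[...,2]>40)&(p[...,1]>p[...,2]*1.3)
k,l,s,cc=cv2.connectedComponentsWithStats(g.astype(np.uint8))
for i in range(1,k):
    if s[i,4]>80: print("cake",cc[i],s[i,4],np.median(W[l==i],0))
print(go([.4775,.3055,.16],[180,0,183.8]))
E
```

```text
1.35 [ 20.6  11.1  95.1   0.   73.9 -73.1] [0.47710148 0.30557903 0.15994984] [ 1.79998013e+02 -8.41915619e-02 -1.76266131e+02] [ 0.01709965 -0.15050723  0.06276464]
tab [0.456833   0.30073862 0.04539964] [0.50088638 0.31065927 0.06419841] [0.47694051 0.30552593 0.06203061] 457 ((478.8601379394531, 305.6504211425781), (43.90816116333008, 7.1942033767700195), 3.775162935256958)
cake [242.19506173 163.1617284 ] 810 [0.465164   0.22989856 0.02034605]
cake [286.5392279 164.6014944] 803 [0.46395434 0.27368103 0.02027603]
cake [289.011378   195.89380531] 791 [0.49553427 0.27739253 0.02025217]
cake [243.43379571 197.46784363] 793 [0.50035255 0.23109532 0.02031424]
[-0.07 -0.06  0.01  0.   -0.07  0.01]
```

View pics/w1.png

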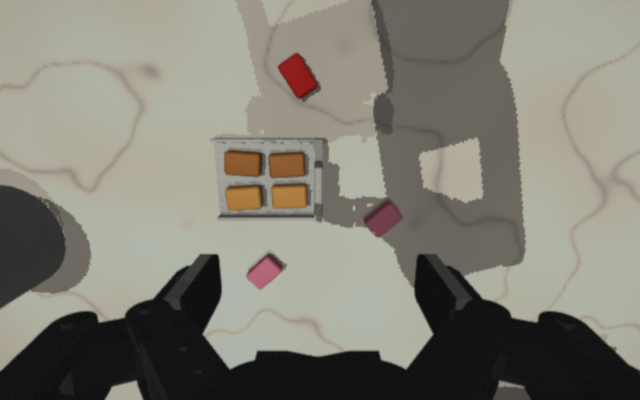

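The wrist view confirms the choice. Four golden cakes sit on the tray (225–310, 150–210) with its tab at (319,177), and the pink pieces (265,271), (383,217) and the red one (298,75) lie off it. Now I'll descend and grip.

move_arm(commands=[[6, -0.2, 0, 3.0, 0, 0, 0], [5, -0.2, 0, 6.0, 0, 0, 0], [4.5, -0.2, 0, 9.0, 0, 0, 0], [4, -0.2, 0, 11.5, 0, 0, 0], [4, -0.2, 0, 12.7, 0, 0, 0], [4, -0.2, 0, 12.7, 0, 0, 0], [0, -0.2, 0, 12.7, 0, 0, 0], [0, -0.2, 0, 12.7, 0, 0, 0], [0, -0.2, 0, 12.7, 0, 0, 0], [0, -0.2, 0, 12.7, 0, 0, 0], [0, -0.2, 0, 12.7, 0, 0, 0], [0, -0.2, 0, 12.7, 0, 0, 0]], newtons=50)

```text
time: 2.4
eef_pos: [0.4803, 0.3059, 0.0343]
orientation: [180.0, 0.1, -176.2]
contact_force: [-0.2, -0.1, 0.5]
finger_gap: 0.0001
grip_force: 0.0
```

move_arm(commands=[[0, 0, 0, 0, 0, 0, 0], [0, 0, 0, 0, 0, 0, 0], [0, 0, 0, 0, 0, 0, 0], [0, 0, 0, -0.5, 0, 0, 0], [0, 0, 0, -1, 0, 0, 0], [0, 0, 0, -2, 0, 0, 0], [0, 0, 0, -4, 0, 0, 0], [0, 0, 0, -6.5, 0, 0, 0], [0, 0, 0, -9, 0, 0, 0], [0, 0, 0, -11, 0, 0, 0], [0, 0, 0, -12, 0, 0, 0], [0, 0, 0, -12, 0, 0, 0]])

```text
time: 3.4
eef_pos: [0.4818, 0.3066, 0.1572]
orientation: [179.9, 0.3, -176.2]
contact_force: [-0.2, 0.3, -0.4]
finger_gap: 0.0005
grip_force: 0.0
```

```bash
python3 - <<'E'
from h import *
o=bot.get_obs();print(o["time"],o["eef_pos"],o["finger_gap"])
p,d=optics.read_camera("side");cv2.imwrite("pics/s2.png",cv2.resize(p[180:400,120:480,::-1],None,fx=2,fy=2))
for n in ("top","wrist"):
    c=optics.camera_params(n);p,d=optics.read_camera(n);W=cloud(d,c);X,Y,Z=W[...,0],W[...,1],W[...,2];p=p.astype(int)
    if n=="wrist": cv2.imwrite("pics/w2.png",p[:,:,::-1])
    t=(Z>.03)&(Z<.075)&(X>.42)&(X<.54)&(Y>.2)&(Y<.36)
    if t.any(): print("tab",W[t].min(0),W[t].max(0),np.median(W[t],0),t.sum())
    g=(Z>.01)&(Z<.03)&(p[...,0]-p[...,2]>40)&(p[...,1]>p[...,2]*1.3)
    k,l,s,cc=cv2.connectedComponentsWithStats(g.astype(np.uint8))
    for i in range(1,k):
        if s[i,4]>40: print("cake",cc[i],s[i,4],np.median(W[l==i],0))
E
```

```text
3.4 [0.48176309 0.30655468 0.15715865] 0.0004924456012136173
tab [0.45667003 0.30067504 0.03030444] [0.49820916 0.30949622 0.06584896] [0.46459904 0.30329414 0.04682687] 39
cake [392.52265861 127.29909366] 331 [ 0.78132045 -0.17520836  0.02330171]
cake [560.56097561 195.98373984] 123 [ 0.59559609 -0.6120056   0.02570411]
cake [544.60483871 224.34677419] 124 [ 0.52177725 -0.56465798  0.02571067]
cake [577.62992126 223.82677165] 127 [ 0.5270909  -0.65282752  0.0252776 ]
cake [239.53448276 231.42241379] 116 [0.50129611 0.23044806 0.0205838 ]
cake [221.90178571 233.00892857] 112 [0.49586883 0.27760209 0.02100893]
cake [222.99074074 245.12962963] 108 [0.4643235 0.2737725 0.021288 ]
cake [239.86792453 244.55660377] 106 [0.46473819 0.22907722 0.02101863]
tab [0.45675701 0.30062623 0.03048894] [0.50030416 0.31045427 0.06455874] [0.47560903 0.30545681 0.0621359 ] 485
cake [240.65690867 161.4028103 ] 854 [0.46515045 0.23024813 0.02028455]
cake [285.93270366 162.94805195] 847 [0.46392472 0.2736218  0.02027189]
cake [288.51558753 194.89088729] 834 [0.49563928 0.27739025 0.02024756]
cake [241.91755006 196.3828033 ] 849 [0.500216   0.23149407 0.02026368][ WARN:0@1.086] global loadsave.cpp:1063 imwrite_ Unsupported depth image for selected encoder is fallbacked to CV_8U.
```

View pics/s2.png

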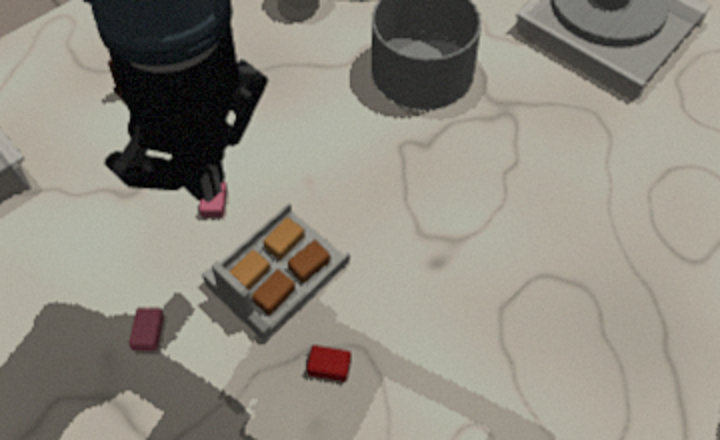

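The side crop shows the closed fingertips at (210,190), with the tray at (275,270). That looks displaced from the tab, so I'll check the reported TCP against what the cameras see.

```bash
python3 - <<'E'
from h import *
o=bot.get_obs();print(o["eef_pos"],o["orientation"],o["qpos"].round(1))
for n in ("side","top","wrist"):
    c=optics.camera_params(n);q=R.from_euler("xyz",c["attitude"],degrees=True).inv().apply(o["eef_pos"]-c["xyz"])
    print(n,"tcp px",c["cx"]+c["fx"]*q[0]/-q[2],c["cy"]-c["fy"]*q[1]/-q[2],"depth",-q[2],c["xyz"])
    p,d=optics.read_camera(n);W=cloud(d,c);X,Y,Z=W[...,0],W[...,1],W[...,2]
    if n!="wrist":
        m=(Z>.12)&(Z<.26)&(p.max(-1)<60)
        for a in np.arange(.12,.26,.02):
            k=m&(Z>a)&(Z<a+.02)
            if k.sum()>5: print(a.round(2),k.sum(),W[k].min(0).round(3),W[k].max(0).round(3),np.median(W[k],0).round(3))
    cv2.imwrite(f"pics/{n}3.png",p[:,:,::-1])
E
```

```text
[0.47894025 0.30544654 0.1523289 ] [-1.79969572e+02 -9.89498330e-02 -1.76210422e+02] [ 20.6  11.8  95.2  -0.   73.1 -73.2]
side tcp px 228.02492327156654 291.20099666711053 depth 0.6921034799670237 [0.128772   0.47026141 0.75932866]
0.12 433 [ 0.023 -0.028  0.12 ] [0.077 0.071 0.14 ] [0.056 0.04  0.13 ]
0.14 537 [ 0.016 -0.027  0.14 ] [0.072 0.072 0.16 ] [0.048 0.048 0.15 ]
0.16 612 [ 0.007 -0.026  0.16 ] [0.068 0.068 0.18 ] [0.043 0.052 0.171]
0.18 722 [-0.003 -0.01   0.18 ] [0.472 0.311 0.2  ] [0.037 0.056 0.191]
0.2 929 [-0.008 -0.004  0.2  ] [0.483 0.319 0.22 ] [0.039 0.06  0.21 ]
0.22 744 [-0.001 -0.002  0.22 ] [0.475 0.332 0.24 ] [0.042 0.059 0.229]
0.24 1260 [ 0.009 -0.023  0.24 ] [0.49  0.349 0.26 ] [0.057 0.058 0.248]
top tcp px 198.14048808516347 239.54348509329097 depth 1.1014043408804362 [0.48441195 0.01510364 1.25685364]
wrist tcp px 318.2892344588738 230.22453921110724 depth 0.19312477466243916 [0.4103818  0.30087814 0.33361574]
```

View pics/wrist3.png

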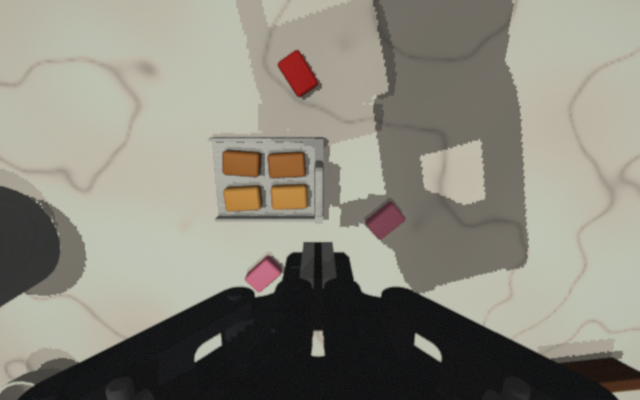

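```bash
python3 - <<'E'
from h import *
o=bot.get_obs();r=R.from_euler("xyz",o["orientation"],degrees=True)
for n,b in (("wrist",(235,300,295,345)),("side",(255,300,205,245))):
    c=optics.camera_params(n);p,d=optics.read_camera(n);W=cloud(d,c)
    S=W[b[0]:b[1],b[2]:b[3]].reshape(-1,3);T=r.inv().apply(S-o["eef_pos"])*1000
    k=(S[:,2]>.1)&(np.abs(T[:,0])<40)&(np.abs(T[:,1])<30);T=T[k];print(n,k.sum());i=np.argsort(-T[:,2])[:200:20];print(T[i].round(1))
E
```

```text
wrist 2688
[[ 10.   -3.7 -42.5]
 [ 10.6  -4.6 -44.1]
 [ 10.    6.2 -44.9]
 [ 10.8   2.6 -45.5]
 [ 10.5  -1.  -45.9]
 [  6.9  10.2 -46.6]
 [ 10.5  -4.  -47. ]
 [ 10.6  -0.5 -47.3]
 [  7.   11.5 -47.9]
 [ 10.6   3.  -48.4]]
side 667
[[  7.1   5.4 -41.4]
 [  8.3   5.2 -48. ]
 [ 10.    4.1 -51.2]
 [ -4.8  12.5 -53.5]
 [  5.9   7.5 -56.3]
 [ 10.8  -6.2 -59.3]
 [  6.2   4.9 -61.6]
 [  7.3   9.  -64.7]
 [  7.5 -10.4 -67.2]
 [ 10.9  -4.  -69.6]]
```

The fingertips measure about 41 mm short of the reported TCP in both the wrist and side views. That explains the missed grip, since they closed just above the tab. I'll allow for it: down to reported z ≈ -0.006, which puts the real tips at about 0.035.

move_arm(commands=[[4, 0, 0, 0, 0, 0, 0], [4, 0, 0, 0, 0, 0, 0], [4, 0, 0, 1, 0, 0, 0], [4, 0, 0, 3, 0, 0, 0], [4, 0, 0, 6, 0, 0, 0], [4, 0, 0, 8, 0, 0, 0], [4, 0, 0, 10, 0, 0, 0], [4, 0, 0, 11, 0, 0, 0], [4, 0, 0, 12, 0, 0, 0], [4, 0, 0, 13, 0, 0, 0], [4, 0, 0, 13, 0, 0, 0]])

```text
time: 4.72
eef_pos: [0.4787, 0.3053, 0.0217]
orientation: [-180.0, -0.1, -176.2]
contact_force: [-0.8, -0.7, -0.1]
finger_gap: 0.0398
grip_force: 0.0
```

```bash
python3 - <<'E'
from h import *
o=bot.get_obs();r=R.from_euler("xyz",o["orientation"],degrees=True);print(o["eef_pos"],o["finger_gap"],o["contact_force"])
c=optics.camera_params("wrist");p,d=optics.read_camera("wrist");W=cloud(d,c)
T=r.inv().apply(W.reshape(-1,3)-o["eef_pos"])*1000
k=(T[:,2]<-20)&(abs(T[:,0])<14)&(abs(T[:,1])<45)&(p.reshape(-1,3).max(1)<70);T=T[k];i=np.argsort(-T[:,2])[:400:40];print(T[i].round(1))
cv2.imwrite("pics/w4.png",p[:,:,::-1])
E
```

```text
[0.47874798 0.3053457  0.0217497 ] 0.0398387666565513 [-0.78262994 -0.65110428 -0.09837035]
[[-10.7 -20.5 -42.1]
 [  7.4 -20.4 -44.7]
 [  4.7  19.8 -46.2]
 [ 10.4  23.4 -47. ]
 [  0.7 -20.2 -48. ]
 [ -2.9 -20.3 -48.9]
 [  5.7 -20.3 -49.4]
 [  6.6  31.8 -50.2]
 [  6.4 -30.1 -50.8]
 [ 10.4 -20.7 -51.4]]
```

View pics/w4.png

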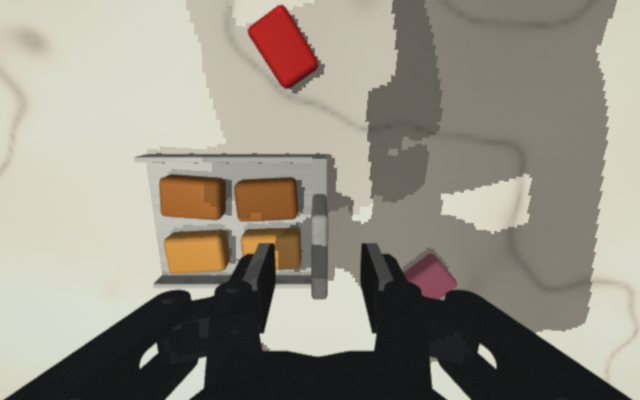

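The wrist view shows the open fingers (262 and 372, row 250) straddling the tab (318, 245), with the real tips just above its top. I'll go 2.8 cm lower and close.

move_arm(commands=[[4, 0, 0, 1, 0, 0, 0], [4, 0, 0, 2, 0, 0, 0], [4, 0, 0, 2.8, 0, 0, 0], [4, 0, 0, 2.8, 0, 0, 0], [0, 0, 0, 2.8, 0, 0, 0], [0, 0, 0, 2.8, 0, 0, 0], [0, 0, 0, 2.8, 0, 0, 0], [0, 0, 0, 2.8, 0, 0, 0], [0, 0, 0, 2.8, 0, 0, 0], [0, 0, 0, 2.8, 0, 0, 0], [0, 0, 0, 2.8, 0, 0, 0]], newtons=60)

```text
time: 5.68
eef_pos: [0.4802, 0.306, -0.004]
orientation: [180.0, 0.1, -176.2]
contact_force: [-1.0, 1.1, 1.8]
finger_gap: 0.0068
grip_force: 59.0
```

Gripped. I'll lift gently.

move_arm(commands=[[0, 0, 0, 0, 0, 0, 0], [0, 0, 0, -0.4, 0, 0, 0], [0, 0, 0, -1.2, 0, 0, 0], [0, 0, 0, -2.4, 0, 0, 0], [0, 0, 0, -4, 0, 0, 0], [0, 0, 0, -6, 0, 0, 0], [0, 0, 0, -8, 0, 0, 0], [0, 0, 0, -9.5, 0, 0, 0], [0, 0, 0, -10.5, 0, 0, 0], [0, 0, 0, -11, 0, 0, 0], [0, 0, 0, -11, 0, 0, 0], [0, 0, 0, -11, 0, 0, 0]])

```text
time: 6.68
eef_pos: [0.4794, 0.3056, 0.1051]
orientation: [-180.0, -0.0, -176.2]
contact_force: [0.6, 0.2, -3.4]
finger_gap: 0.0069
grip_force: 58.5
```

```bash
python3 - <<'E'
from h import *
o=bot.get_obs();r=R.from_euler("xyz",o["orientation"],degrees=True);print(o["eef_pos"],o["orientation"],o["finger_gap"],o["contact_force"],o["grip_force"])
c=optics.camera_params("wrist");p,d=optics.read_camera("wrist");W=cloud(d,c);p=p.astype(int)
T=r.inv().apply(W.reshape(-1,3)-o["eef_pos"]).reshape(W.shape)*1000
g=(T[...,2]<0)&(p[...,0]-p[...,2]>40)&(p[...,1]>p[...,2]*1.3)
k,l,s,cc=cv2.connectedComponentsWithStats(g.astype(np.uint8))
for i in range(1,k):
    if s[i,4]>80: print("cake",cc[i],s[i,4],np.median(T[l==i],0))
g=(abs(T[...,2])<25)&(T[...,1]<-20)&(abs(T[...,0])<60)
print(T[g].min(0),T[g].max(0))
print(go([.557,.108,.093],[180,0,183.8]))
E
```

```text
[0.47936257 0.3056152  0.10514771] [-1.79991543e+02 -3.18974353e-02 -1.76209385e+02] 0.006897628315739983 [ 0.57830822  0.23094149 -3.43922422] 58.51402759552002
cake [170.48956127 207.10922844] 3305 [ 21.09127686 -74.18633496 -24.10950641]
cake [257.03780069 209.7628866 ] 3201 [ 19.77525172 -30.72422126 -24.13932079]
cake [255.36343013 263.65834846] 2204 [ -9.19782851 -33.67158749 -24.06258158]
cake [178.15721332 268.64704069] 3244 [-13.11863724 -74.60417535 -24.00333878]
[ -41.02131656 -106.79781408  -24.99998826] [ 43.63113223 -20.00195019  -5.64791619]
[-6.480e+00 -2.021e+01  1.150e+00 -3.000e-02 -9.000e-02 -1.000e-02]
```

move_arm(commands=[[0, -0.2, -0.6, 0, 0, 0, 0], [0, -0.6, -1.8, 0, 0, 0, 0], [0, -1.2, -3.6, 0, 0, 0, 0], [0, -1.9, -6, 0, 0, 0, 0], [0, -2.7, -8.4, 0, 0, 0, 0], [0, -3.5, -10.8, 0, 0, 0, 0], [0, -4.3, -13.2, 0, 0, 0, 0], [0, -5.0, -15.6, 0, 0, 0, 0], [0, -5.7, -17.7, 0.2, 0, 0, 0], [0, -6.2, -19.2, 0.5, 0, 0, 0], [0, -6.5, -20, 0.8, 0, 0, 0], [0, -6.5, -20.2, 0.9, 0, 0, 0]])

```text
time: 7.73
eef_pos: [0.5581, 0.1062, 0.0955]
orientation: [-180.0, -0.1, -176.4]
contact_force: [0.0, 0.8, -2.5]
finger_gap: 0.0072
grip_force: 58.6
```

move_arm(commands=[[0, 0, 0, 0, 0, 0, 0], [0, 0, 0, 0, 0, 0, 0]])

```text
time: 7.9
eef_pos: [0.5573, 0.1089, 0.0961]
orientation: [180.0, -0.1, -176.2]
contact_force: [0.5, 0.6, -3.2]
finger_gap: 0.0071
grip_force: 58.6
```

```bash
python3 - <<'E'
from h import *
o=bot.get_obs();r=R.from_euler("xyz",o["orientation"],degrees=True);print(o["eef_pos"],o["orientation"],o["qpos"].round(1),o["contact_force"])
L=np.array([0,-.106,-.005]);print("lip",o["eef_pos"]+r.apply(L))
for n in ("side",):
    p,d=optics.read_camera(n);cv2.imwrite("pics/s5.png",cv2.resize(p[100:300,150:450,::-1],None,fx=2.5,fy=2.5))
    W=cloud(d,optics.camera_params(n));m=(W[...,0]>.45)&(W[...,0]<.66)&(W[...,1]>-.12)&(W[...,1]<.15)&(W[...,2]>.076)&(W[...,2]<.0875);print(circ(W[m]),m.sum())
# tilt rows about lip, ending with lip shifted
for th in (6,12,18,24,30,36,42,48,54):
    q=R.from_rotvec([-th,0,0],degrees=True);print(th,((L-q.apply(L))*100).round(2))
E
```

```text
[0.55733176 0.10892988 0.09609864] [ 1.79975782e+02 -6.19976298e-02 -1.76199645e+02] [ -0.9  15.5  97.8   0.   66.8 -94.7] [ 0.47945877  0.56900785 -3.22817242]
lip [0.56436294 0.00316122 0.10105383]
(array([ 0.56615641, -0.03136249]), np.float64(0.05805279893872209), 333) 339
6 [ 0.   -0.01 -1.11]
12 [ 0.   -0.13 -2.21]
18 [ 0.   -0.36 -3.3 ]
24 [ 0.   -0.71 -4.35]
30 [ 0.   -1.17 -5.37]
36 [ 0.   -1.73 -6.33]
42 [ 0.   -2.39 -7.22]
48 [ 0.   -3.14 -8.04]
54 [ 0.   -3.96 -8.78]
```

View pics/s5.png

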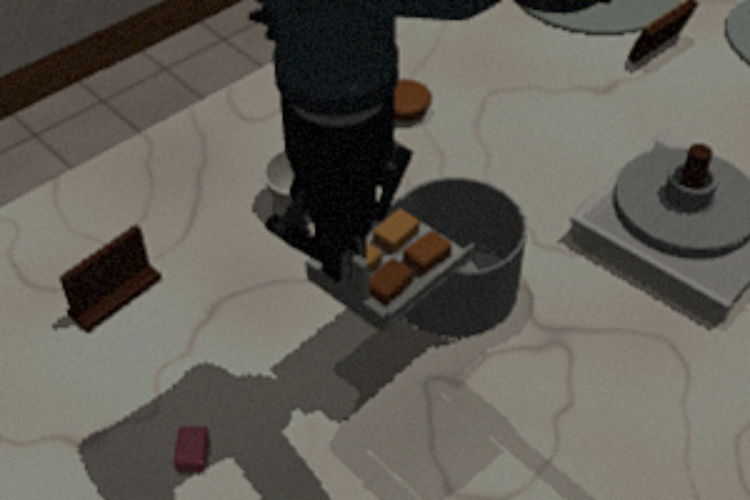

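The side view shows the tray's lip over the tin mouth (470,245 in the crop), with all four cakes still on it. I'll tilt about the lip.

move_arm(commands=[[0, 0, 0, -0.6, -3, 0, 0], [0, 0, 0, -1.3, -7, 0, 0], [0, 0, -0.1, -2.2, -12, 0, 0], [0, 0, -0.3, -3.1, -17, 0, 0], [0, 0, -0.5, -3.7, -20.5, 0, 0], [0, 0, -0.7, -4.3, -24, 0, 0], [0, 0, -0.9, -4.8, -27, 0, 0], [0, 0, -1.2, -5.4, -30, 0, 0], [0, 0, -1.4, -5.9, -33, 0, 0], [0, 0, -1.7, -6.3, -36, 0, 0], [0, 0, -2.1, -6.8, -39, 0, 0], [0, 0, -2.4, -7.2, -42, 0, 0]])

```text
time: 8.95
eef_pos: [0.5598, 0.085, 0.1694]
orientation: [137.9, 0.1, -176.1]
contact_force: [-0.8, 0.5, -1.2]
finger_gap: 0.0073
grip_force: 59.0
```

```bash
python3 - <<'E'
from h import *
o=bot.get_obs();r=R.from_euler("xyz",o["orientation"],degrees=True);print(o["eef_pos"],o["orientation"],o["qpos"].round(1),o["contact_force"])
L=np.array([0,-.106,-.005]);print("lip",o["eef_pos"]+r.apply(L))
for n in ("top","side","wrist"):
    p,d=optics.read_camera(n);W=cloud(d,optics.camera_params(n));p=p.astype(int)
    g=(p[...,0]-p[...,2]>25)&(W[...,0]>.4)&(W[...,0]<.66)&(W[...,1]>-.15)&(W[...,1]<.2)
    k,l,s,cc=cv2.connectedComponentsWithStats(g.astype(np.uint8))
    for i in range(1,k):
        if s[i,4]>15: print(n,"cake",cc[i],s[i,4],np.median(W[l==i],0))
E
```

```text
[0.55984685 0.08498711 0.16938989] [ 1.37940141e+02  9.54503310e-02 -1.76108241e+02] [ -26.4   20.1   94.2   35.4   90.  -128.2] [-0.84332611  0.46458831 -1.17207583]
lip [0.5655275  0.00313518 0.10209211]
top cake [350.31666667 217.86666667] 60 [ 0.53454985 -0.05971402  0.03162638]
side cake [334.52542373 201.36864407] 236 [ 0.56592109 -0.0353141   0.03725001]
wrist cake [19.4  84.15] 20 [ 4.83399127e-01 -3.54110168e-02  3.12280632e-04]
wrist cake [ 39.47445255 107.89781022] 137 [ 4.98113170e-01 -2.74118300e-02  4.66357306e-04]
wrist cake [ 41.25826193 193.7372501 ] 2451 [ 0.55008971 -0.03069861  0.03236589]
wrist cake [  1.03947368 237.15789474] 76 [ 0.57881059 -0.05580359  0.02469863]
wrist cake [ 52.36920435 262.77046365] 1747 [ 0.59814407 -0.03320055  0.03572187]
wrist cake [442.40909091 300.86363636] 22 [0.55021776 0.05054248 0.26271492]
wrist cake [471.41176471 316.23529412] 17 [0.55030312 0.04936748 0.27206436]
wrist cake [438. 341.] 33 [0.55534044 0.03826522 0.26890608]
wrist cake [428.83333333 347.94444444] 18 [0.56974672 0.05214682 0.26027003]
```

```bash
python3 - <<'E'
from h import *
o=bot.get_obs()
p,d=optics.read_camera("wrist");cv2.imwrite("pics/w6.png",p[:,:,::-1])
print(go([.557,.125,.16],[180,0,183.8]), o["contact_force"])
E
```

```text
[-1.00e-02  2.43e+00  3.30e+00  4.19e+01 -2.00e-02  1.00e-02] [ 0.04417129 -0.08293183 -2.0785366 ]
```

View pics/w6.png

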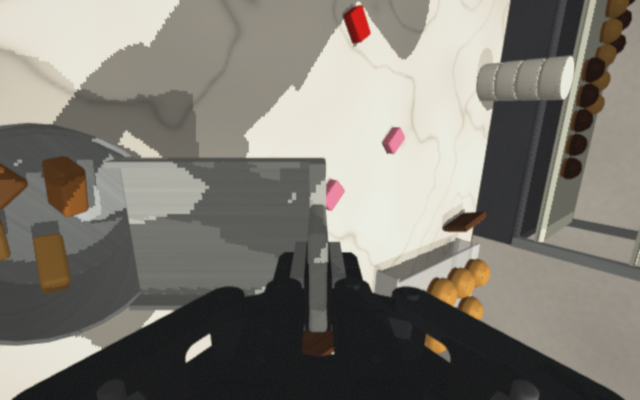

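All four cakes are in the tin (0–90, 160–290) and the tray is empty. I'll level it and take it back.

move_arm(commands=[[0, 0, 0.4, 0.5, 7, 0, 0], [0, 0, 0.8, 1.1, 14, 0, 0], [0, 0, 1.2, 1.6, 21, 0, 0], [0, 0, 1.6, 2.2, 28, 0, 0], [0, 0, 2, 2.8, 35, 0, 0], [0, 0, 2.4, 3.3, 41.9, 0, 0], [0, 0, 2.4, 3.3, 41.9, 0, 0], [0, 0, 2.4, 3.3, 41.9, 0, 0]])

```text
time: 9.82
eef_pos: [0.5561, 0.1287, 0.1609]
orientation: [179.9, 0.1, -175.8]
contact_force: [-0.9, -0.2, -2.6]
finger_gap: 0.0069
grip_force: 59.4
```

```bash
python3 - <<'E'
from h import *
o=bot.get_obs();print(o["eef_pos"],o["orientation"],o["qpos"].round(1))
print(go([.479,.3055,.04],[180,0,183.8]))
E
```

```text
[0.55610865 0.12865097 0.16091765] [ 1.79888671e+02  1.03852552e-01 -1.75780883e+02] [  1.   11.4  94.6   0.1  73.9 -93.2]
[ 6.41 18.18 12.12  0.11  0.1   0.42]
```

move_arm(commands=[[0, 0.8, 2.2, 0, 0, 0, 0], [0, 1.9, 5.4, 0, 0, 0, 0], [0, 3.0, 8.6, 0, 0, 0, 0], [0, 4.1, 11.8, 1, 0, 0, 0], [0, 5.2, 15, 3, 0, 0, 0], [0, 6.1, 17.4, 5.5, 0, 0, 0], [0, 6.4, 18.2, 8, 0, 0, 0], [0, 6.4, 18.2, 10, 0, 0, 0], [0, 6.4, 18.2, 11.5, 0, 0, 0], [0, 6.4, 18.2, 12, 0, 0, 0], [0, 6.4, 18.2, 12, 0, 0, 0], [0, 6.4, 18.2, 12, 0, 0, 0]])

```text
time: 10.82
eef_pos: [0.4817, 0.3015, 0.041]
orientation: [179.9, 0.0, -176.3]
contact_force: [-1.0, 0.7, -0.9]
finger_gap: 0.0069
grip_force: 59.4
```

```bash
python3 - <<'E'
from h import *
o=bot.get_obs();print(o["eef_pos"],o["orientation"])
print(go([.479,.3055,-.005],[180,0,183.8]))
E
```

```text
[0.48168661 0.30154202 0.04096241] [ 1.79869591e+02  2.67959338e-02 -1.76277032e+02]
[ 0.24  0.4   4.6   0.13  0.03 -0.08]
```

move_arm(commands=[[0, 0, 0, 1, 0, 0, 0], [0, 0, 0, 2.2, 0, 0, 0], [0, 0, 0, 3.2, 0, 0, 0], [0, 0, 0, 3.8, 0, 0, 0], [0, 0, 0, 4.2, 0, 0, 0], [0, 0, 0, 4.4, 0, 0, 0], [0, 0, 0, 4.5, 0, 0, 0], [0, 0, 0, 4.6, 0, 0, 0], [0, 0, 0, 4.6, 0, 0, 0], [0, 0, 0, 4.6, 0, 0, 0]])

```text
time: 11.65
eef_pos: [0.4806, 0.3019, -0.004]
orientation: [179.9, -0.1, -176.2]
contact_force: [-8.7, -4.1, 13.9]
finger_gap: 0.0067
grip_force: 61.9
```

move_arm(commands=[[1.5, 0, 0, 0, 0, 0, 0], [2.5, 0, 0, 0, 0, 0, 0], [3.5, 0, 0, 0, 0, 0, 0], [4, 0, 0, 0, 0, 0, 0], [4, 0, 0, -1, 0, 0, 0], [4, 0, 0, -3, 0, 0, 0], [4, 0, 0, -6, 0, 0, 0], [4, 0, 0, -9, 0, 0, 0], [4, 0, 0, -12, 0, 0, 0], [4, 0, 0, -15, 0, 0, 0], [4, 0, 0, -18, 0, 0, 0], [4, 0, 0, -18, 0, 0, 0]])

```text
time: 12.65
eef_pos: [0.4849, 0.3033, 0.1823]
orientation: [179.7, 0.7, -176.2]
contact_force: [1.1, 0.8, 0.6]
finger_gap: 0.0399
grip_force: 0.0
```

```bash
python3 - <<'E'
from h import *
o=bot.get_obs();print(o["eef_pos"],o["orientation"],o["qpos"].round(1))
p,d=optics.read_camera("side");W=cloud(d,optics.camera_params("side"));X,Y,Z=W[...,0],W[...,1],W[...,2]
m=(X>.42)&(X<.54)&(Y>.18)&(Y<.33)&(Z>-.01)&(Z<.07);print("z tray pts",np.percentile(Z[m],[1,10,50,90,99]))
m=(X>.43)&(X<.52)&(Y>.21)&(Y<.28)&(Z<.03);A=np.c_[W[m][:,:2],np.ones(m.sum())];print("floor plane",np.linalg.lstsq(A,Z[m],rcond=None)[0],np.median(Z[m]))
m=(X>.45)&(X<.66)&(Y>-.12)&(Y<.1)&(Z>.076)&(Z<.0875);print("tin",circ(W[m]),m.sum())
m=(X>.38)&(X<.55)&(Y>-.3)&(Y<-.18)&(Z>.09)&(Z<.12);print("post",(W[m].min(0)+W[m].max(0))/2)
print(go([.4665,-.243,.23],[180,0,90]),go([.4665,-.243,.23],[180,0,183.8]))
E
```

```text
[0.48494258 0.30327718 0.18233969] [ 179.7077907     0.65627923 -176.19842565] [ 20.1   9.9  93.8   0.1  75.6 -73.8]
z tray pts [-1.61046400e-03  1.21701429e-05  3.60463299e-03  1.69975378e-02
  6.29713019e-02]
floor plane [-0.00287071  0.00600996  0.00510934] 0.0048036351920982545
tin (array([ 0.56614446, -0.03088768]), np.float64(0.05819965091693453), 473) 476
post [ 0.46630361 -0.24465615  0.09929779]
[  5.29 -54.32  -5.34   0.57   0.17  93.8 ] [  5.29 -54.32  -5.34   0.24   0.47  -0.  ]
```

move_arm(commands=[[4, 0.3, -3, 0, 0, 0, 0], [4, 0.7, -7, 0, 0, 0, 0], [4, 1.1, -11, 0, 0, 0, 0], [4, 1.5, -15, 0, 0, 0, 0], [4, 1.9, -19, 0, 0, 0, 0], [4, 2.3, -23, 0, 0, 0, 0], [4, 2.7, -27, 0, 0, 0, 0], [4, 3.1, -31, 0, 0, 0, 0], [4, 3.5, -35, 0, 0, 0, 0], [4, 3.9, -39, 0, 0, 0, 0], [4, 4.2, -43, 0, 0, 0, 0], [4.5, 4.6, -47, 0, 0, 0, 0]])

```text
time: 13.7
eef_pos: [0.4652, -0.1719, 0.1727]
orientation: [179.8, -0.1, -176.2]
contact_force: [1.1, -0.1, 0.6]
finger_gap: 0.0449
grip_force: 0.0
```

move_arm(commands=[[4.5, 0.3, -3, 0, 0, 0, 0], [4.5, 0.6, -5.5, 0, 0, 0, 0], [4.5, 0.7, -6.5, 0, 0, 0, 0], [4.5, 0.7, -6.8, 0, 0, 0, 0], [4.5, 0.7, -6.8, 0, 0, 0, 0], [4.5, 0.7, -6.8, 0, 0, 0, 0]])

```text
time: 14.2
eef_pos: [0.4635, -0.2372, 0.1729]
orientation: [179.8, -0.0, -176.2]
contact_force: [-0.4, -0.3, 0.0]
finger_gap: 0.0449
grip_force: 0.0
```

```bash
cat > lid.py <<'E'
from h import *
o=bot.get_obs();print(o["time"],o["eef_pos"],o["orientation"],o["qpos"].round(1),o["contact_force"])
c=optics.camera_params("wrist");p,d=optics.read_camera("wrist");W=cloud(d,c);X,Y,Z=W[...,0],W[...,1],W[...,2]
m=(X>.43)&(X<.5)&(Y>-.28)&(Y<-.2)&(Z>.1)&(Z<.11);print("post",m.sum(),circ(W[m]),(W[m].min(0)+W[m].max(0))/2,np.median(Z[m]))
m=(X>.38)&(X<.56)&(Y>-.35)&(Y<-.15)&(Z>.068)&(Z<.078);print("collar",m.sum(),circ(W[m]),np.median(Z[m]))
m=(X>.38)&(X<.56)&(Y>-.35)&(Y<-.15)&(Z>.046)&(Z<.055);q=W[m][:,:2]*1000;print("plate",m.sum(),cv2.minEnclosingCircle(q.astype(np.float32)),np.median(Z[m]))
E
python3 lid.py
```

```text
14.2 [ 0.46352568 -0.23718042  0.17287194] [ 1.79822767e+02 -4.21566200e-02 -1.76169392e+02] [-4.020e+01  4.600e+00  1.009e+02  1.000e-01  7.470e+01 -1.341e+02] [-0.42696273 -0.34425582  0.00496322]
post 573 (array([ 0.46746007, -0.24501571]), np.float64(0.008219717652199159), 486) [ 0.46789168 -0.24506108  0.10370105] 0.10525727205299276
collar 811 (array([ 0.46789393, -0.24512309]), np.float64(0.020421516714273308), 754) 0.07315608758649655
plate 13576 ((468.2957458496094, -245.07713317871094), 68.86579895019531) 0.04844144840717998
```

move_arm(commands=[[4.5, -0.2, -0.4, 1, 0, 0, 0], [4.5, -0.4, -0.8, 3, 0, 0, 0], [4.5, -0.4, -0.8, 6, 0, 0, 0], [4.5, -0.4, -0.8, 9, 0, 0, 0], [4.5, -0.4, -0.8, 11.5, 0, 0, 0], [4.5, -0.4, -0.8, 12.8, 0, 0, 0], [4.5, -0.4, -0.8, 13.6, 0, 0, 0], [4.5, -0.4, -0.8, 13.6, 0, 0, 0], [4.5, -0.4, -0.8, 13.6, 0, 0, 0]])

```text
time: 15.0
eef_pos: [0.4685, -0.2457, 0.0374]
orientation: [179.9, -0.0, -176.2]
contact_force: [0.1, 0.3, 0.1]
finger_gap: 0.0448
grip_force: 0.0
```

move_arm(commands=[[2.6, 0, 0, 0, 0, 0, 0], [2.6, 0, 0, 0, 0, 0, 0], [2, 0, 0, 0, 0, 0, 0], [0, 0, 0, 0, 0, 0, 0], [0, 0, 0, 0, 0, 0, 0], [0, 0, 0, 0, 0, 0, 0], [0, 0, 0, 0, 0, 0, 0], [0, 0, 0, 0, 0, 0, 0]], newtons=60)

```text
time: 15.67
eef_pos: [0.4691, -0.2462, 0.039]
orientation: [179.9, 0.1, -176.2]
contact_force: [-1.0, 4.0, 5.0]
finger_gap: 0.0202
grip_force: 58.4
```

```bash
python3 lid.py
```

```text
15.6667 [ 0.46914407 -0.24618567  0.03896913] [ 1.79944731e+02  1.09634777e-01 -1.76211539e+02] [-4.060e+01  1.580e+01  1.052e+02  1.000e-01  5.890e+01 -1.345e+02] [-1.0162433   3.98685309  5.00181422]
post 3107 (array([ 0.46555733, -0.24660593]), np.float64(0.00917928463692013), 1876) [ 0.46892488 -0.24687675  0.10500352] 0.10521464564904597
collar 1703 (array([ 0.46534467, -0.2470231 ]), np.float64(0.018903355008150793), 1266) 0.07305391102997086
plate 31034 ((468.1282043457031, -246.81381225585938), 68.9450912475586) 0.04839203103255102
```

move_arm(commands=[[0, 0, 0, -0.3, 0, 0, 0], [0, 0, 0, -1, 0, 0, 0], [0, 0, 0, -2, 0, 0, 0], [0, 0, 0, -3.5, 0, 0, 0], [0, 0, 0, -5, 0, 0, 0], [0, 0, 0, -6.5, 0, 0, 0], [0, 0, 0, -8, 0, 0, 0], [0, 0, 0, -9, 0, 0, 0], [0, 0, 0, -9.5, 0, 0, 0], [0, 0, 0, -9.5, 0, 0, 0], [0, 0, 0, -9.5, 0, 0, 0]])

```text
time: 16.63
eef_pos: [0.4681, -0.2462, 0.1323]
orientation: [179.9, -0.0, -176.2]
contact_force: [0.7, -0.6, -2.5]
finger_gap: 0.0203
grip_force: 58.8
```

```bash
cat > held.py <<'E'
from h import *
o=bot.get_obs();r=R.from_euler("xyz",o["orientation"],degrees=True);print(o["time"],o["eef_pos"],o["orientation"],o["contact_force"],o["grip_force"])
c=optics.camera_params("wrist");p,d=optics.read_camera("wrist");W=cloud(d,c);T=r.inv().apply(W.reshape(-1,3)-o["eef_pos"]).reshape(W.shape)*1000
m=(np.hypot(T[...,0],T[...,1])<80)&(T[...,2]>-30)&(T[...,2]<15)
z=np.median(T[...,2][m]);m&=abs(T[...,2]-z)<5
C=cv2.minEnclosingCircle(T[m][:,:2].astype(np.float32));A=np.c_[T[m][:,:2],np.ones(m.sum())]
print("plate in tool",C,z,"slope",np.linalg.lstsq(A,T[m][:,2],rcond=None)[0])
w=o["eef_pos"]+r.apply([C[0][0]/1e3,C[0][1]/1e3,z/1e3]);print("world plate top",w)
t=np.array([.5661,-.031])
dw=np.r_[t-w[:2],0];print("shift to tin (tool cm)",(r.inv().apply(dw)*100).round(2))
E
python3 held.py
```

```text
16.6333 [ 0.46805004 -0.24620348  0.13226872] [ 1.79899812e+02 -5.40063499e-03 -1.76213434e+02] [ 0.68118755 -0.57425129 -2.51096714] 58.75167489051819
plate in tool ((0.9598453640937805, -0.7845441102981567), 69.09081268310547) -9.41698646268875 slope [-1.08798023e-03  1.96427116e-03 -9.34737011e+00]
world plate top [ 0.46714607 -0.24706607  0.14168441]
shift to tin (tool cm) [-11.3   20.91   0.04]
```

move_arm(commands=[[0, -0.5, 0.9, 0, 0, 0, 0], [0, -1.4, 2.6, 0, 0, 0, 0], [0, -2.7, 5, 0, 0, 0, 0], [0, -4.1, 7.6, 0, 0, 0, 0], [0, -5.5, 10.2, 0, 0, 0, 0], [0, -6.9, 12.8, 0, 0, 0, 0], [0, -8.3, 15.4, 0, 0, 0, 0], [0, -9.6, 17.8, 0, 0, 0, 0], [0, -10.6, 19.6, 0, 0, 0, 0], [0, -11.1, 20.5, 0, 0, 0, 0], [0, -11.3, 20.9, 0, 0, 0, 0], [0, -11.3, 20.9, 0, 0, 0, 0]])

```text
time: 17.68
eef_pos: [0.5668, -0.0294, 0.1321]
orientation: [179.9, -0.1, -176.1]
contact_force: [-0.5, -0.8, -3.7]
finger_gap: 0.0201
grip_force: 59.0
```

move_arm(commands=[[0, 0, 0, 0, 0, 0, 0], [0, 0, 0, 0, 0, 0, 0], [0, 0, 0, 0, 0, 0, 0]])

```text
time: 17.93
eef_pos: [0.5668, -0.0314, 0.1327]
orientation: [179.9, -0.0, -176.3]
contact_force: [-0.6, 0.5, -2.7]
finger_gap: 0.0201
grip_force: 59.0
```

```bash
cat >> held.py <<'E'
for n in("side","top"):
    p,d=optics.read_camera(n);W=cloud(d,optics.camera_params(n));X,Y,Z=W[...,0],W[...,1],W[...,2]
    for a,b in ((.03,.075),(.076,.0875),):
        m=(X>.45)&(X<.66)&(Y>-.12)&(Y<.1)&(Z>a)&(Z<b)
        if m.sum()>30: print(n,"tin",circ(W[m]),m.sum())
E
python3 held.py
```

```text
17.9333 [ 0.56679926 -0.03135138  0.13267927] [ 1.79909942e+02 -1.73927569e-02 -1.76297393e+02] [-0.64202025  0.49468454 -2.709049  ] 58.9980947971344
plate in tool ((0.8698468804359436, -0.678342342376709), 69.1014175415039) -9.454185174591377 slope [-1.25550637e-03  1.52913799e-03 -9.38483313e+00]
world plate top [ 0.56597886 -0.03209912  0.14213264]
shift to tin (tool cm) [-0.02  0.11  0.  ]
side tin (array([ 0.56663039, -0.03154288]), np.float64(0.05916153379687652), 659) 805
side tin (array([ 0.56648116, -0.03118816]), np.float64(0.058579145469930406), 239) 240
```

move_arm(commands=[[0, 0, 0.1, 0.3, 0, 0, 0], [0, 0, 0.1, 0.9, 0, 0, 0], [0, 0, 0.1, 1.6, 0, 0, 0], [0, 0, 0.1, 2.3, 0, 0, 0], [0, 0, 0.1, 3, 0, 0, 0], [0, 0, 0.1, 3.6, 0, 0, 0], [0, 0, 0.1, 4.1, 0, 0, 0], [0, 0, 0.1, 4.4, 0, 0, 0], [0, 0, 0.1, 4.6, 0, 0, 0], [0, 0, 0.1, 4.7, 0, 0, 0], [0, 0, 0.1, 4.8, 0, 0, 0], [0, 0, 0.1, 4.8, 0, 0, 0]])

```text
time: 19.08
eef_pos: [0.5672, -0.0292, 0.0849]
orientation: [179.9, 0.0, -176.2]
contact_force: [0.4, 0.1, -4.1]
finger_gap: 0.0201
grip_force: 59.0
```

```bash
python3 held.py
```

```text
19.0833 [ 0.56722088 -0.02919275  0.08485339] [ 1.79905219e+02  1.62785506e-02 -1.76208964e+02] [ 0.3975081   0.07661018 -4.09639288] 58.999232053756714
plate in tool ((0.9303559064865112, -0.5872607827186584), 69.073486328125) -9.441806489729345 slope [-1.21455514e-03  1.53498612e-03 -9.36941091e+00]
world plate top [ 0.56632974 -0.029856    0.09429395]
shift to tin (tool cm) [ 0.03 -0.11 -0.  ]
side tin (array([ 0.56681892, -0.0315482 ]), np.float64(0.05939538381887991), 529) 529
side tin (array([ 0.56571064, -0.03066888]), np.float64(0.0683168917480083), 161) 161
```

move_arm(commands=[[0, 0, -0.1, 0.05, 0, 0, 0], [0, 0, -0.1, 0.1, 0, 0, 0], [0, 0, -0.1, 0.15, 0, 0, 0], [0, 0, -0.1, 0.18, 0, 0, 0], [0, 0, -0.1, 0.18, 0, 0, 0], [0, 0, -0.1, 0.18, 0, 0, 0]])

```text
time: 19.73
eef_pos: [0.5673, -0.0303, 0.0839]
orientation: [179.9, 0.0, -176.2]
contact_force: [-4.2, 0.4, 5.2]
finger_gap: 0.0205
grip_force: 59.9
```

```bash
python3 held.py
```

```text
19.7333 [ 0.56731043 -0.03033984  0.08394966] [ 1.79925522e+02  2.14302228e-02 -1.76206554e+02] [-4.22053952  0.44259706  5.23016668] 59.87187087535858
plate in tool ((0.916254997253418, -0.9062744975090027), 69.008056640625) -9.46062936268684 slope [ 2.24571825e-04  2.39797596e-03 -9.41594000e+00]
world plate top [ 0.56645342 -0.03131725  0.09340876]
shift to tin (tool cm) [0.03 0.03 0.  ]
side tin (array([ 0.56684467, -0.03169605]), np.float64(0.05941889967203986), 528) 528
side tin (array([ 0.56598454, -0.03196675]), np.float64(0.06858144681145875), 175) 175
```

The lids are seated: force is now upward and the plate top is at 93.4 mm against 93 expected. I'll release the post.

move_arm(commands=[[2.4, 0, 0, 0, 0, 0, 0], [2.8, 0, 0, 0, 0, 0, 0], [3.5, 0, 0, 0, 0, 0, 0], [4.5, 0, 0, 0, 0, 0, 0], [5.5, 0, 0, 0, 0, 0, 0], [6.5, 0, 0, 0, 0, 0, 0], [7, 0, 0, -0.3, 0, 0, 0], [7, 0, 0, -0.3, 0, 0, 0], [7, 0, 0, -0.3, 0, 0, 0], [7, 0, 0, -0.3, 0, 0, 0]])

```text
time: 20.72
eef_pos: [0.5672, -0.0302, 0.0861]
orientation: [179.9, 0.0, -176.2]
contact_force: [0.3, -0.1, 0.1]
finger_gap: 0.0703
grip_force: 0.0
```

```bash
python3 held.py; python3 - <<'E'
from h import *
p,d=optics.read_camera("wrist");cv2.imwrite("pics/w7.png",p[:,:,::-1])
E
```

```text
20.7167 [ 0.56722473 -0.03018561  0.0860563 ] [ 1.79905754e+02  1.20631087e-02 -1.76207492e+02] [ 0.27062501 -0.10615733  0.10737132] 0.0
plate in tool ((0.8170742392539978, -0.8010244965553284), 69.04501342773438) -7.372774029896265 slope [ 7.45349013e-04  2.62775212e-03 -7.31730650e+00]
world plate top [ 0.56646169 -0.03105112  0.09342757]
shift to tin (tool cm) [0.04 0.01 0.  ]
side tin (array([ 0.56690282, -0.0315879 ]), np.float64(0.05939076456357276), 527) 527
side tin (array([ 0.56600874, -0.03210284]), np.float64(0.0686637985944982), 174) 174
```

View pics/w7.png

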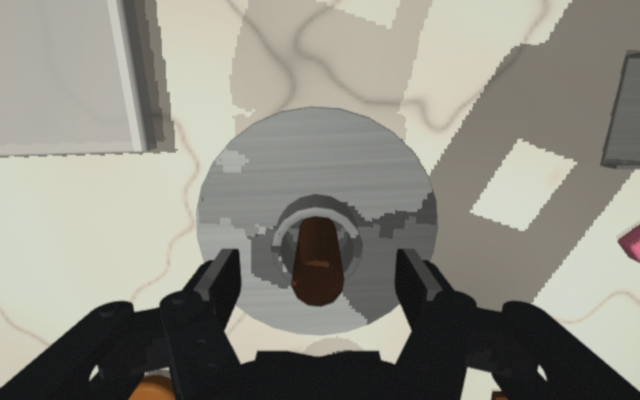

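The wrist view shows both lids nested and seated, with the post free at (317,260), the collar at (317,235) and the open fingers either side at columns 230 and 405. I'll drop down beside the collar and grip it.

move_arm(commands=[[7, 0.1, -0.1, 0.5, 0, 0, 0], [7, 0.1, -0.1, 1.2, 0, 0, 0], [7, 0.1, -0.1, 1.9, 0, 0, 0], [7, 0.1, -0.1, 2.4, 0, 0, 0], [7, 0.1, -0.1, 2.4, 0, 0, 0], [6, 0.1, -0.1, 2.4, 0, 0, 0], [5.2, 0.1, -0.1, 2.4, 0, 0, 0], [4.6, 0.1, -0.1, 2.4, 0, 0, 0], [4, 0.1, -0.1, 2.4, 0, 0, 0], [3.5, 0.1, -0.1, 2.4, 0, 0, 0], [3, 0.1, -0.1, 2.4, 0, 0, 0], [3, 0.1, -0.1, 2.4, 0, 0, 0]], newtons=40)

```text
time: 21.92
eef_pos: [0.5666, -0.0312, 0.0626]
orientation: [179.9, 0.1, -176.2]
contact_force: [-1.2, -0.1, 5.1]
finger_gap: 0.0445
grip_force: 40.9
```

move_arm(commands=[[3, 0, 0, -0.3, 0, 0, 0], [3, 0, 0, -0.8, 0, 0, 0], [3, 0, 0, -1.5, 0, 0, 0], [3, 0, 0, -2.3, 0, 0, 0], [3, 0, 0, -3.2, 0, 0, 0], [3, 0, 0, -4.1, 0, 0, 0], [3, 0, 0, -5, 0, 0, 0], [3, 0, 0, -6, 0, 0, 0], [3, 0, 0, -7, 0, 0, 0], [3, 0, 0, -7.8, 0, 0, 0], [3, 0, 0, -8.3, 0, 0, 0], [3, 0, 0, -8.4, 0, 0, 0]])

```text
time: 22.92
eef_pos: [0.567, -0.0315, 0.1475]
orientation: [179.9, 0.1, -176.2]
contact_force: [0.5, 0.2, -0.6]
finger_gap: 0.0447
grip_force: 41.0
```

move_arm(commands=[[3, 0, 0, 0, 0, 0, 0], [3, 0, 0, 0, 0, 0, 0], [3, 0, 0, 0, 0, 0, 0], [3, 0, 0, 0, 0, 0, 0], [3, 0, 0, 0, 0, 0, 0], [3, 0, 0, 0, 0, 0, 0]])

```text
time: 23.42
eef_pos: [0.566, -0.0313, 0.1456]
orientation: [179.9, -0.0, -176.2]
contact_force: [0.1, -0.1, -0.4]
finger_gap: 0.0447
grip_force: 41.0
```

```bash
python3 - <<'E'
from h import *
p,d=optics.read_camera("side");cv2.imwrite("pics/s8.png",cv2.resize(p[60:280,180:480,::-1],None,fx=2.5,fy=2.5))
W=cloud(d,optics.camera_params("side"));X,Y,Z=W[...,0],W[...,1],W[...,2]
b=(X>.48)&(X<.66)&(Y>-.12)&(Y<.1)
for a,c in((.084,.095),(.165,.185)):
    m=b&(Z>a)&(Z<c)
    if m.sum()>10: print(a,m.sum(),circ(W[m]),np.median(Z[m]),np.percentile(Z[m],[5,95]))
E
python3 held.py|head -3
```

```text
0.084 1187 (array([ 0.56054059, -0.0250045 ]), np.float64(0.046859015255022916), 740) 0.08966846148044594 [0.08762264 0.09191168]
0.165 2023 (array([ 0.5618821 , -0.02858176]), np.float64(0.05788266991268165), 1276) 0.1763884291114869 [0.16904669 0.17851292]
23.4667 [ 0.56607747 -0.03129863  0.14566998] [ 1.79890231e+02 -2.76643739e-02 -1.76210984e+02] [-0.09408946 -0.42697181 -1.79621319] 41.03339325170964
plate in tool ((0.46047765016555786, -0.30233103036880493), 68.8252944946289) -29.727695198565897 slope [ 1.22733145e-05  3.98245377e-04 -2.96571273e+01]
world plate top [ 0.56565606 -0.03168661  0.17539726]
```

View pics/s8.png

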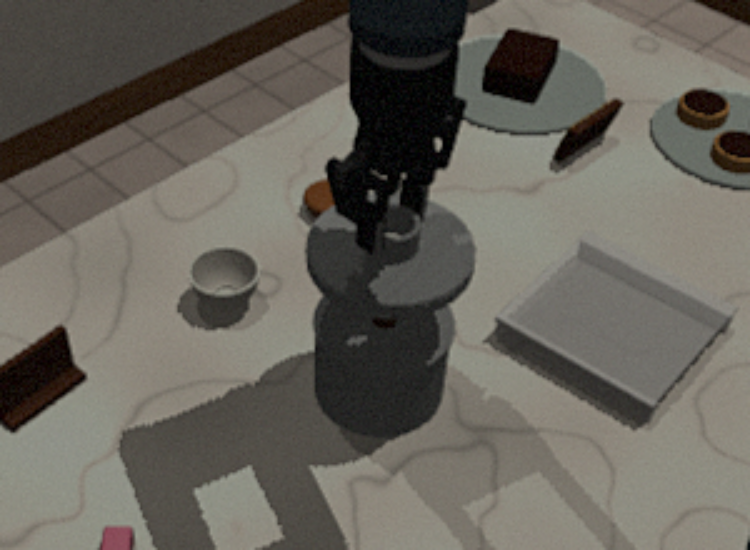

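The side view shows the outer lid held level (390,255) over the tin (380,360), with the inner lid left on it. Its plate underside is about 171 mm up, 82 mm above where it sat, and the inner flange top measures 89–90 mm against 89 when home. Handing in.

```bash
python3 -c "
from plant import bot
print(bot.finish_job())"
```

```text
the job is handed in; nothing more can be done
None
```

I handed the job in after about 23.5 s of robot time, though the hand-in gave no verdict: by the last camera checks, all four cakes are in the tin, the empty tray is flat and released on the counter, the inner lid is seated on the tin, and the outer lid is held level about 8 cm above where it sat.

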